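# Demagnetise a plug gauge in the bench demagnetiser

## Task

Wind the crank on the demagnetiser counter-clockwise, about two turns, until the shutter over its slot is fully open, and leave it open. Then take the flat plug gauge with the flat slab handle from the wooden rack, pass its blade upright down through the slot until most of the blade is inside and the collar is about 2 cm above the lid, and finish while still holding it there in the gripper: the collar must not rest on the lid, nor the blade be jammed against the slot's sides. Leave the other two gauges in their places and everything else on the bench where it is.

Things in the scene. Friction and masses are not known exactly. Their poses are not given: they have to be found in the camera images.
- demag: bench demagnetiser: fixed grey sheet-metal box 160 mm (its x) by 300 mm (its y) by 130 mm high with a flat aluminium lid, slot in the lid's -y half, hand crank on the +y half. Origin: centre of its underside; z up; its pose on the bench varies by some cm and +-0.25 rad of yaw. Hollow below the slot: 118 mm from the lid's upper face to the floor inside
- slot (a point): centre of the slot's mouth, level with the lid's upper face, at (-30, -75, 130) mm in the demagnetiser's frame and with its axes. The slot is 12 mm along x by 42 mm along y, straight through the 10 mm lid, with a 3 mm bevel round the upper edge (2 mm more than the gauge's blade each way). Two 7 mm high guide strips run along x on the lid, 33 mm to either side of the slot's centre in y
- shutter_plate (a joint): travel (m) of the shutter, a dark steel plate 36 mm (x) by 62 mm (y), 4 mm thick, that slides 1 mm above the lid towards the demagnetiser's +x; 0 = centred over the slot (closed), 0.040 = fully open. It is geared to the crank, 20 mm per turn, and does not drift by itself
- crank_arm (a joint): angle (rad) of the hand crank about its upright axis, growing counter-clockwise seen from above. Starts between 0 and 2.0; end stop at 12.6 (shutter fully open). At 0 (and each full turn) the arm points to the demagnetiser's -x from the axis. Turning takes about 0.15 N m (3 N at the knob); it stays where it is left
- crank_axis (a point): point on the crank's axis at the lid's upper face, at (0, 80, 130) mm in the demagnetiser's frame and with its axes
- crank_knob (a point): grip point on the crank's upright black knob, 27 mm above the knob's foot and 50 mm from the crank's axis; it goes round with the crank. The knob is a 23 mm thick round sleeve, 48 mm tall, from 23 to 71 mm above the lid, that spins freely on its pin, so it can be held without turning the gripper while it is carried round. The crank arm below it reaches to 22 mm above the lid, the hub in the middle to 24 mm
- rack: fixed wooden gauge rack 90 mm (x) by 230 mm (y), 100 mm high, open front and back; its top board has three slots side by side in y, 70 mm apart, 16 by 46 mm. Origin: centre of its underside; z up; yaw varies by +-0.3 rad. Each gauge hangs in a slot by its collar, blade down; which gauge is in which slot varies
- gauge: the flat plug gauge to be treated, about 0.35 kg, the only one with a flat slab handle. Origin: centre of the collar's underside (100 mm above the bench in the rack). Steel blade below it: 10 mm (x) by 40 mm (y) by 80 mm long, its last 4 mm stepped in by 2.5 mm on each side; collar 26 by 54 mm, from 0 to 6 mm; aluminium slab handle 16 mm (x) by 32 mm (y) from 6 to 62 mm above the origin. z along the gauge, up. Grip the handle across its 16 mm (along x)
- gauge_tip (a point): centre of the lower end of that gauge's blade, 80 mm below the collar's underside
- round_gauge: another gauge in the rack, with a round 20 mm handle, top 59 mm above its collar's underside (its origin): leave alone
- ball_gauge: another gauge in the rack, with a 28 mm ball on a thin stem, top 54 mm above its collar's underside (its origin): leave alone
- mug: white mug, 80 mm across, 90 mm high, origin under its centre: leave alone
- torch: black torch standing on its head, 42 mm across, 120 mm high, origin under its centre: leave alone
- earmuffs: grey ear defenders, about 150 by 145 by 85 mm, origin under the middle between the cups: leave alone
- caliper: steel caliper lying flat, 200 mm long (y), 8 mm thick: leave alone
- radio: black hand-held radio lying flat, 130 mm plus a 90 mm aerial (x), 58 mm wide, 34 mm thick: leave alone
Things that resemble listed ones, but are neither listed nor needed, are in the scene too. What is shaped like the gauge but yellow is not meant.

How it is judged (in metres and radians):
On the way, in this order (a step that is already met when the one before it is completed fails the run):
1. the crank has been wound until the shutter is open (value of joint crank_arm above 11.9 rad), for 0.1 s.
2. the gauge has been lifted clear of the rack (height (world z) of gauge_tip above 0.105 m), for 0.05 s.
3. the blade has entered the slot (horizontal distance between gauge_tip and slot below 0.006 m and angle between gauge's own z axis and vertical below 0.1 rad and z of gauge_tip in the frame of slot below -0.012 m), for 0.05 s.
At the end, for the whole second after the job is handed in: Shutter still open (crank within 0.9 rad of its open stop); the gauge upright (0.1 rad) in the slot, at rest, collar 7 to 40 mm above the lid (tip 40 to 73 mm below the lid's face), held by the gripper (over 2 N), under 10 N between gauge and demagnetiser (horizontal distance between gauge_tip and slot below 0.006 m and angle between gauge's own z axis and vertical below 0.1 rad and z of gauge_tip in the frame of slot between -0.073 and -0.04 m and contact force between the fingers and gauge above 2 N and contact force between gauge and demag below 10 N and linear speed of gauge below 0.02 m/s and value of joint crank_arm above 11.7 rad); the arm keeps its last pose, push and grip.
It fails at once if one of the other two gauges is moved by over 20 mm (distance of any of round_gauge, ball_gauge from where it was at the start of the episode above 0.02 m).
It fails at once if another loose thing on the bench is moved by over 40 mm (distance of any of mug, torch, earmuffs, caliper, radio from where it was at the start of the episode above 0.04 m).
It also fails if it takes over 72 s, if anything falls off the work surface, if the arm or the gripper's body presses on something with over 40 N, if the wrist force passes 120 N, or if a joint passes its speed limit or range.

## Robot

A 7-joint arm with a two-finger parallel gripper is mounted at the origin on the work surface. World frame = base frame: x ahead of the robot, y to its left, z up, the work surface at z = 0. Lengths are in m, angles in degrees, forces in N, time in s.
With the tool pointing down it reaches from about 0.425 to 0.875 m from the base axis. Payload 4.7 kg.
Tool frame: the origin (TCP) lies midway between the tips of the shut fingers; the grasp point (between the pads) lies env.grip_point_offset behind it (env.grip_point_offset is the distance from the TCP to the grasp point, in m); x points along the fingers, y is the direction in which the jaws open and shut, and the axes are right-handed (so a half turn about x gives the same grasp; the last joint's range is limited). The gripper opens to 87 mm and grips with 3 to 60 N. Pads are 19 mm wide; open, the fingers measure 117 mm over their backs; the gripper's body (75 mm by 190 mm) begins 51 mm behind the grasp point.
Start: joints at [71.339, 18.392, -4.016, 83.108, 1.295, 78.541, -3.26], TCP at [0.217, -0.613, 0.223] pointing down, gripper open.
Joint ranges: [-163.93, 163.93], [-17.29, 119.83], [-79.2, 71.16], [3.27, 140.29], [-89.18, 269.18], [5.43, 117.66], [-154.24, 154.24]. Speed limits (degrees/s): [147.25, 147.25, 180, 180, 180, 180, 180].

## Interface

Orientations are given as [roll, pitch, yaw] about the fixed x, y, z axes, in that order (R = Rz(yaw) Ry(pitch) Rx(roll)).
In Python, from cell import readout, read_camera, camera_params, sign_off, spot_in, pinpoint, env gives the robot as it stands.
- The arm moves only by the shell command python3 -m pendant 'ROWS' [OPENING] [FORCE]. ROWS is a JSON object of lists of equal length, an entry for each row: "xyz": the shift along the world's x, y, z in m, a list of three; "turn": the turn about the world's z in rad. A call has 1 to 10 rows; each row shifts and turns the pose as measured when the row begins; what a row does not reach is not made up. A row lasts 1/8 s, in which the tool goes at most 62.5 mm and 10.7 degrees, less where a joint would pass 70% of its speed; a pose out of reach is approached as far as the arm can. A call is refused whole if a number of a shift passes 0.0625 or a number of a turn 0.188, either way. A call with a gripper value outside its range is refused whole. OPENING is the opening, from 0 (shut) to 1 (fully open), set as the call begins (- or left out, the last holds). The fingers move at their own pace and stop on an object; FORCE is the grip in N (left out, the last holds). Time passes only in rows, so rows that do not move let the fingers close. It gives the time, the measured TCP pose, the force and the opening at its end, in the units of the state.
- readout.get_obs(): the state, without advancing time (a new reading comes with each control period).
- read_camera(name): name is "scene" or "top" or "wrist"; returns the picture (384x512x3 uint8, red, green, blue); there is no depth.
- camera_params(name): a dict with "fx", "fy", "cx", "cy" (pixels), "k1" (the pictures are not rectified: a ray, as slopes to the right and down, at radius r is drawn at 1 + k1 r^2 times it, then the intrinsics apply), "rvec" (rotation vector, rad) and "tvec" (3), from world to camera coordinates, as OpenCV has them; the wrist camera has in their place "hand_eye" (4x4, takes a point from camera to tool coordinates, whose origin is the TCP and whose axes are the tool frame's). Camera axes: x right, y down, z forward; pixel columns grow to the right and rows downward; lengths in m; the calibration is good to about 2 mm. A picture is of the moment at which its call begins: read the wrist's pose just before it. camera_params takes no time and is no camera call.
- sign_off(): hands the job in, once; it reports no verdict.
Trained networks look in the newest picture that a camera, given by its name, has taken for a name from the list of things; names that differ only in an ending like _2 or _b are one class to them, and where a whole thing is asked for, a point or a joint stands for the part that bears it (a point fixed in the world has none). Each returns a list of dicts, best first, with "score" (0 to 1); they miss things now and then, are a little off and sometimes report something else, mostly with a low value. They report only what shows in the picture. A call takes as long as a camera call. They do not tell look-alikes from the thing itself.
- spot_in(camera, name): "at" ([x, y, z] in m, in the coordinates of the camera as it stood for that picture, good to about 4 mm: the middle of the surface that is visible of it).
- pinpoint(camera, name): "at" ([x, y, z] in m, in the coordinates of the camera as it stood for that picture, good to about 4 mm: a listed point, or the origin of a listed thing).
The state is a dict: "time_s": time; "qpos": joint angles; "joint_velocities": joint speeds; "effort": joint torques, N m; "tool_pos": TCP position; "tool_rot": TCP orientation; "force": force on the tool from outside, world axes, zero at the start; "wrist_torque": the same for the moment, N m; "grip_width": finger opening in m.
Only numpy, scipy, OpenCV 4.12 (cv2) and the standard library are available. Lean on these libraries where they do the work, as an engineer would, in place of code of your own. Each camera call takes 0.05 s, during which the arm holds its last target.

## Working session

There is one attempt and no reset: what is moved stays moved. The work goes in short steps, Python scripts to look and compute and a shell command to move; the robot and the scene stay as the last step left them, time stands still between calls to the robot, and variables do not carry over. Pictures are saved under pics/ and viewed, and the job is handed in when it is done.

```bash
mkdir -p pics; ls
python3 - <<'E'
from cell import *
import cv2
print(readout.get_obs()); print(env.grip_point_offset)
for n in ("scene","top","wrist"):
    im=read_camera(n); cv2.imwrite(f"pics/{n}0.png",im[:,:,::-1]); print(n,camera_params(n))
E
```

```text
pics
{'time_s': 0.0, 'qpos': array([71.33938485, 18.43857881, -4.01529105, 83.17672378,  1.29584634,
       78.53859107, -3.25994464]), 'joint_velocities': array([-0.09313995,  0.00439911, -0.05761821, -0.02879935, -0.06102117,
        0.01611007, -0.04356733]), 'effort': array([ 1.10350327e-04, -4.91287351e+01, -4.03740825e-01, -3.12528241e+01,
       -6.37660269e-02,  4.36730019e-02,  1.88500258e-04]), 'tool_pos': array([ 0.2163971 , -0.61233264,  0.22145095]), 'tool_rot': array([-86.49909642,  89.89119227, 112.97130483]), 'force': array([ 0.46974832, -0.36904318, -0.24768371]), 'wrist_torque': array([ 0.03057717,  0.02349406, -0.02579634]), 'grip_width': 0.08684096393484776}
0.0187
scene {'fx': 475.26435237879497, 'fy': 475.26435237879497, 'cx': 251.2195533863106, 'cy': 188.34165752084303, 'k1': 0.034201791045652595, 'rvec': array([ 2.50191324,  0.66171465, -0.20171529]), 'tvec': array([-0.41689767, -0.26838714,  1.49550436])}
top {'fx': 476.8357798453952, 'fy': 476.8357798453952, 'cx': 255.85018038566764, 'cy': 195.81257054101513, 'k1': 0.017349919428194468, 'rvec': array([ 2.13148236, -2.18918672,  0.15216074]), 'tvec': array([-0.12774538,  0.57262367,  1.49554424])}
wrist {'fx': 279.11618009019674, 'fy': 279.11618009019674, 'cx': 255.07525981320964, 'cy': 194.9438270350331, 'k1': -0.005042173999286006, 'hand_eye': array([[-1.16803184e-04, -2.87699442e-01,  9.57720741e-01,
        -1.63296781e-01],
       [ 9.99999745e-01, -7.08310593e-04, -9.08170871e-05,
         6.76711570e-05],
       [ 7.04491771e-04,  9.57720486e-01,  2.87699451e-01,
        -7.88542876e-02],
       [ 0.00000000e+00,  0.00000000e+00,  0.00000000e+00,
         1.00000000e+00]])}
```

View pics/scene0.png

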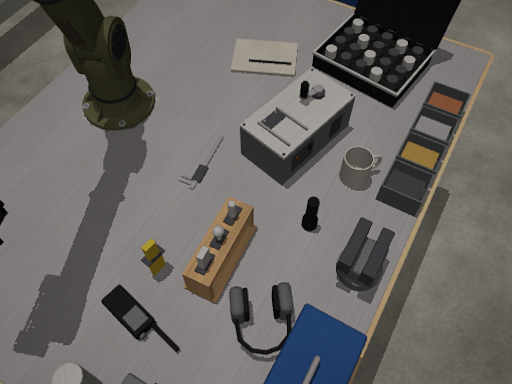

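View pics/top0.png

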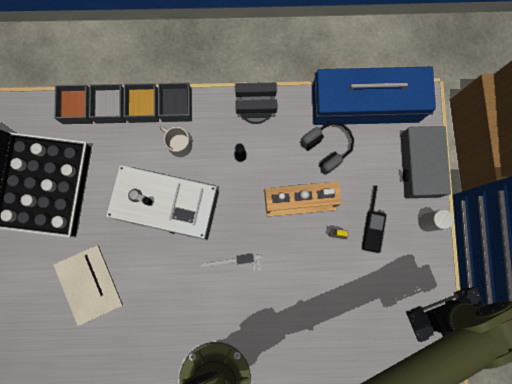

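```bash
cat > h.py <<'E'
from cell import *
import cv2, numpy as np
from scipy.spatial.transform import Rotation as R
def T_cam(n,obs=None):
    """camera->world"""
    p=camera_params(n)
    if n=="wrist":
        o=obs or readout.get_obs()
        T=np.eye(4);T[:3,:3]=R.from_euler('xyz',o['tool_rot'],degrees=True).as_matrix();T[:3,3]=o['tool_pos']
        return T@p['hand_eye']
    T=np.eye(4);T[:3,:3]=cv2.Rodrigues(p['rvec'])[0];T[:3,3]=p['tvec'];return np.linalg.inv(T)
def w(T,a): return T[:3,:3]@np.array(a)+T[:3,3]
def look(n,f=None):
    o=readout.get_obs(); im=read_camera(n)
    if f: cv2.imwrite(f"pics/{f}.png",im[:,:,::-1])
    return T_cam(n,o),im
def proj(n,T,X):
    p=camera_params(n);c=np.linalg.inv(T)@np.append(X,1);s=c[:2]/c[2];s=s*(1+p['k1']*(s@s))
    return s*p['fx']+[p['cx'],p['cy']]
def ray(n,T,uv,z):
    p=camera_params(n);d=(np.array(uv)-[p['cx'],p['cy']])/p['fx'];s=d.copy()
    for _ in range(5): s=d/(1+p['k1']*(s@s))
    v=T[:3,:3]@np.append(s,1);o=T[:3,3];return o+v*(z-o[2])/v[2]
E
python3 - <<'E'
from h import *
np.set_printoptions(precision=4,suppress=True)
for n in ("scene","top"):
    T,_=look(n)
    for k in ("demag","slot","crank_axis","crank_knob","rack","gauge","round_gauge","ball_gauge","gauge_tip"):
        print(n,k,[(round(d['score'],2),w(T,d['at'])) for d in pinpoint(n,k)][:3])
E
```

```text
scene demag [(0.55, array([0.5463, 0.1424, 0.0011])), (0.3, array([0.7495, 0.1   , 0.0066])), (0.16, array([ 0.5633, -0.3542,  0.1011]))]
scene slot [(0.87, array([0.4985, 0.0774, 0.1311]))]
scene crank_axis [(0.65, array([0.5648, 0.2202, 0.1292])), (0.45, array([ 0.3588, -0.0569, -0.004 ])), (0.24, array([ 0.712 , -0.0916,  0.0006]))]
scene crank_knob [(0.68, array([0.5427, 0.1781, 0.1799]))]
scene rack [(0.69, array([ 0.559 , -0.283 ,  0.0006]))]
scene gauge [(0.79, array([ 0.4372, -0.3892,  0.0768])), (0.77, array([ 0.5613, -0.3546,  0.0968]))]
scene round_gauge [(0.62, array([ 0.5513, -0.216 ,  0.0991]))]
scene ball_gauge [(0.84, array([ 0.5516, -0.2853,  0.1026]))]
scene gauge_tip [(0.87, array([ 0.4413, -0.3912,  0.0035]))]
top demag [(0.89, array([ 0.5446,  0.1433, -0.0008]))]
top slot [(0.74, array([ 0.3684, -0.0553, -0.0011])), (0.67, array([0.5017, 0.0811, 0.1332]))]
top crank_axis [(0.59, array([0.5661, 0.2224, 0.1314])), (0.34, array([ 0.7075, -0.3574, -0.0044]))]
top crank_knob [(0.67, array([0.5444, 0.179 , 0.1797]))]
top rack [(0.94, array([ 0.5554, -0.2883,  0.0002]))]
top gauge [(0.71, array([ 0.4365, -0.3918,  0.0786])), (0.61, array([ 0.5634, -0.3555,  0.1015]))]
top round_gauge [(0.5, array([ 0.552 , -0.2206,  0.1023]))]
top ball_gauge [(0.7, array([ 0.5563, -0.2891,  0.1006]))]
top gauge_tip [(0.62, array([ 0.4345, -0.3925,  0.0028])), (0.16, array([0.5663, 0.2239, 0.1323]))]
```

The top view shows the demagnetiser at about (162,202), with its knob at about (148,201). The rack is at (303,197) and its slab gauge is the one nearest (328,192). The yellow look-alike is at (340,233). The network estimates agree with the stated geometry (axis to slot 0.157 m against 0.158 m, knob radius 0.048 m). Next I work out the moves.

```bash
python3 - <<'E'
from h import *
np.set_printoptions(precision=3,suppress=True)
o=readout.get_obs();M=R.from_euler('xyz',o['tool_rot'],degrees=True).as_matrix()
print(o['time_s'],o['qpos'],o['tool_pos']);print(M)
print("jaw yaw",np.degrees(np.arctan2(M[1,1],M[0,1])))
E
python3 -m pendant '{"xyz":[[0.0,0.06,0.03],[0.0,0.06,0.03],[0.02,0.06,0.03]],"turn":[0,0,0]}' 1 20
```

```text
1.15 [71.339 18.394 -4.016 83.107  1.294 78.541 -3.261] [ 0.217 -0.613  0.223]
[[-0.     0.333 -0.943]
 [-0.    -0.943 -0.333]
 [-1.     0.     0.   ]]
jaw yaw -70.5310089610835
time_s: 1.52
tool_pos: [0.2312, -0.444, 0.3012]
tool_rot: [-82.0, 89.4, 117.1]
force: [1.3, -0.5, 1.4]
grip_width: 0.0872
```

```bash
python3 -m pendant '{"xyz":[[0.045,0.04,0],[0.045,0.04,0],[0.045,0.04,0],[0.045,0.04,0],[0.045,0.04,0],[0.015,0.06,0],[0.015,0.06,0],[0.015,0.06,0],[0.015,0.06,0],[0.015,0.06,0]],"turn":[0.15,0.15,0.15,0.15,0.15,0.15,0.15,0.15,0,0]}'
```

```text
time_s: 2.78
tool_pos: [0.5371, 0.0646, 0.3077]
tool_rot: [59.8, 89.6, -30.5]
force: [0.5, -0.0, -0.7]
grip_width: 0.0869
```

```bash
python3 -m pendant '{"xyz":[[0,0.02,0],[0,0,0]],"turn":[0,0]}'
cat > m.py <<'E'
from h import *
import sys
np.set_printoptions(precision=4,suppress=True)
T,im=look("wrist",sys.argv[1])
o=readout.get_obs();M=R.from_euler('xyz',o['tool_rot'],degrees=True).as_matrix()
print(o['time_s'],o['tool_pos'],"jaw yaw",np.degrees(np.arctan2(M[1,1],M[0,1])),"q",o['qpos'])
for k in sys.argv[2:]: print(k,[(round(d['score'],2),w(T,d['at'])) for d in pinpoint("wrist",k)][:3])
E
python3 m.py w1 demag slot crank_axis crank_knob
```

```text
time_s: 3.02
tool_pos: [0.5366, 0.092, 0.3082]
tool_rot: [80.2, 89.6, -9.4]
force: [0.1, 0.2, 0.1]
grip_width: 0.0872
3.075 [0.5367 0.0908 0.3081] jaw yaw 0.24228693586339597 q [ 28.6032   6.4977 -44.4471  89.458    4.7677  85.5179 -15.7592]
demag [(0.79, array([0.5396, 0.144 , 0.0018]))]
slot [(0.89, array([0.5008, 0.0794, 0.1293])), (0.62, array([0.571 , 0.2214, 0.13  ]))]
crank_axis [(0.56, array([0.5675, 0.2225, 0.129 ]))]
crank_knob [(0.66, array([0.5403, 0.1759, 0.1792]))]
```

View pics/w1.png

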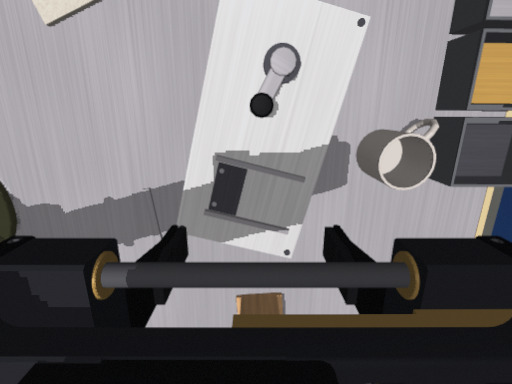

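The wrist view shows the knob top at about (262,105), the hub at about (283,61) and the closed shutter at about (228,188). I'll check these with pixel rays.

```bash
python3 - <<'E'
from h import *
np.set_printoptions(precision=4,suppress=True)
T,_=look("wrist")
print("knobtop",ray("wrist",T,(262,105),.201),"hub",ray("wrist",T,(283,61),.154))
for uv in ((361,22),(287,252)): print(ray("wrist",T,uv,.13))
E
python3 -m pendant '{"xyz":[[0,0.04,-0.02],[0,0.04,-0.02],[0,0,0]],"turn":[0,0,0]}'; python3 m.py w2 crank_axis crank_knob slot
```

```text
knobtop [0.5442 0.1718 0.201 ] hub [0.5672 0.2161 0.154 ]
[0.6529 0.2583 0.13  ]
[ 0.5815 -0.0179  0.13  ]
time_s: 3.7
tool_pos: [0.5384, 0.1645, 0.2672]
tool_rot: [65.4, 89.4, -25.2]
force: [0.0, -0.6, 0.7]
grip_width: 0.0871
3.75 [0.5395 0.1622 0.268 ] jaw yaw -0.8070922317988759 q [ 22.1403  10.5708 -47.3094  90.8481   8.3787  81.6206 -26.6613]
crank_axis [(0.93, array([0.564 , 0.2226, 0.1308]))]
crank_knob [(0.72, array([0.5398, 0.1743, 0.1821]))]
slot [(0.84, array([0.4983, 0.0801, 0.1289]))]
```

View pics/w2.png

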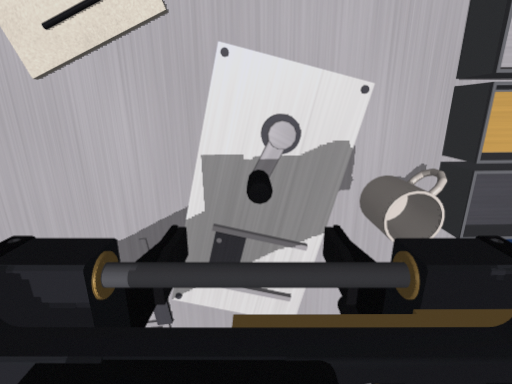

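```bash
python3 -m pendant '{"xyz":[[0.002,0.014,-0.03],[0,0,-0.04],[0,0,-0.03],[0,0,0]],"turn":[0.014,0,0,0]}'; python3 m.py w3 crank_axis crank_knob slot
```

```text
time_s: 4.4
tool_pos: [0.5466, 0.1678, 0.17]
tool_rot: [68.7, 88.8, -22.2]
force: [0.0, -0.6, 0.1]
grip_width: 0.087
4.45 [0.5478 0.1681 0.1716] jaw yaw -0.8833825891997571 q [ 20.1639  15.0499 -46.6441  97.9493  12.4938  71.0348 -30.2945]
crank_axis [(0.71, array([0.5661, 0.2214, 0.1312]))]
crank_knob [(0.96, array([0.5413, 0.1723, 0.1799]))]
slot [(0.63, array([0.5027, 0.079 , 0.1277]))]
```

View pics/w3.png

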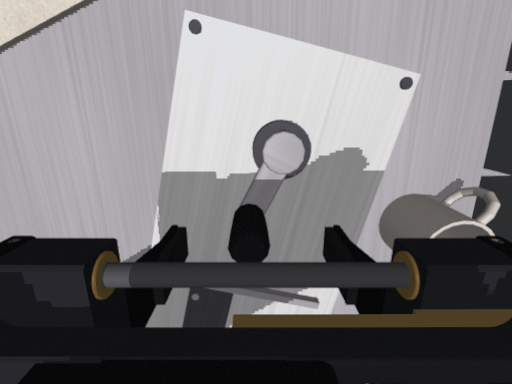

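The knob stands between the open fingers, slightly left of centre at about (250,235), so I'll centre on it and close.

```bash
python3 -m pendant '{"xyz":[[-0.006,0.006,-0.006],[0,0,0]],"turn":[0.014,0]}'; python3 -m pendant '{"xyz":[[0,0,0],[0,0,0],[0,0,0],[0,0,0],[0,0,0]],"turn":[0,0,0,0,0]}' 0 20;python3 m.py w4 crank_axis crank_knob
```

```text
time_s: 4.85
tool_pos: [0.5433, 0.1769, 0.1692]
tool_rot: [80.3, 88.3, -9.7]
force: [-0.3, -0.5, 0.8]
grip_width: 0.0867
time_s: 5.48
tool_pos: [0.5436, 0.1769, 0.1698]
tool_rot: [80.4, 88.2, -9.5]
force: [-0.2, -0.8, -0.2]
grip_width: 0.0445
5.525 [0.5436 0.1769 0.1698] jaw yaw 0.06651349410823676 q [ 19.8204  14.6371 -47.1346  98.6483  12.4385  70.2683 -30.287 ]
crank_axis [(0.88, array([0.5669, 0.2195, 0.1316]))]
crank_knob [(0.83, array([0.5359, 0.1756, 0.1812]))]
```

View pics/w4.png

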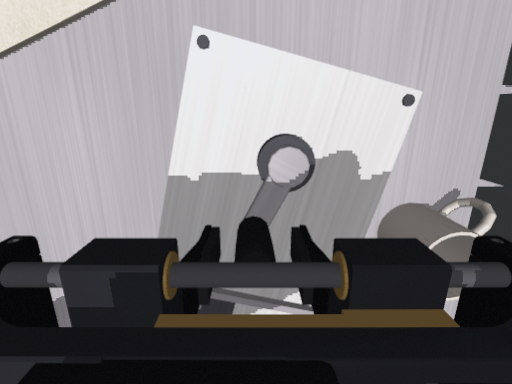

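```bash
python3 -m pendant '{"xyz":[[0,0,-0.006],[0,0,0],[0,0,0],[0,0,0],[0,0,0]],"turn":[0,0,0,0,0]}' ;python3 m.py w5 crank_knob
```

```text
time_s: 6.25
tool_pos: [0.5435, 0.1771, 0.1637]
tool_rot: [80.3, 88.3, -9.6]
force: [-0.4, -0.2, 1.4]
grip_width: 0.022
6.3 [0.5435 0.1771 0.1637] jaw yaw 0.061736816947889274 q [ 19.685   14.9558 -47.0575  99.0693  12.7091  69.6525 -30.5302]
crank_knob [(0.86, array([0.5397, 0.1727, 0.1816]))]
```

```bash
cat > arc.py <<'E'
from h import *
import sys
ax=np.array([float(sys.argv[1]),float(sys.argv[2])]);n=int(sys.argv[3]);st=float(sys.argv[4])
o=readout.get_obs();p=o['tool_pos'][:2];d=p-ax;th=np.arctan2(d[1],d[0]);print("r",np.hypot(*d),"th",np.degrees(th),o['force'])
P=p
for i in range(1,n+1):
    q=ax+.05*np.array([np.cos(th+st*i),np.sin(th+st*i)]);print(np.round(q-P,3).tolist(),end=" ");P=q
print()
E
python3 arc.py .566 .221 5 0.25
```

```text
r 0.04936301169668471 th -117.15141538380645 [-1.20273314  0.47703929  1.57775342]
[0.011, -0.005] [0.012, -0.001] [0.012, 0.002] [0.011, 0.005] [0.01, 0.008]
```

```bash
python3 -m pendant '{"xyz":[[0.011,-0.005,0],[0.012,-0.001,0],[0.012,0.002,0],[0.011,0.005,0],[0.010,0.008,0]],"turn":[0,0,0,0,0]}' ;python3 arc.py .566 .221 10 0.3
```

```text
time_s: 6.98
tool_pos: [0.6014, 0.186, 0.1636]
tool_rot: [76.6, 88.5, -13.4]
force: [-5.0, 0.3, 5.7]
grip_width: 0.0218
r 0.04979313144092971 th -44.7392438669742 [-5.03467596  0.27682894  5.70195139]
[0.009, 0.012] [0.005, 0.014] [0.0, 0.015] [-0.004, 0.014] [-0.008, 0.013] [-0.011, 0.01] [-0.014, 0.006] [-0.015, 0.002] [-0.015, -0.003] [-0.013, -0.007]
```

```bash
python3 -m pendant '{"xyz":[[0.009,0.012,0],[0.005,0.014,0],[0,0.015,0],[-0.004,0.014,0],[-0.008,0.013,0],[-0.011,0.010,0],[-0.014,0.006,0],[-0.015,0.002,0],[-0.015,-0.003,0],[-0.013,-0.007,0]],"turn":[0,0,0,0,0,0,0,0,0,0]}' ;python3 arc.py .566 .221 10 0.3
```

```text
time_s: 8.22
tool_pos: [0.5421, 0.2656, 0.1638]
tool_rot: [81.1, 88.0, -9.2]
force: [3.5, 0.9, 1.4]
grip_width: 0.0219
r 0.05057934139093325 th 118.21571882625825 [3.45458223 0.88718111 1.40906584]
[-0.012, -0.009] [-0.009, -0.012] [-0.005, -0.014] [-0.0, -0.015] [0.004, -0.014] [0.008, -0.013] [0.011, -0.01] [0.014, -0.006] [0.015, -0.001] [0.015, 0.003]
```

```bash
python3 -m pendant '{"xyz":[[-0.012,-0.009,0],[-0.009,-0.012,0],[-0.005,-0.014,0],[0,-0.015,0],[0.004,-0.014,0],[0.008,-0.013,0],[0.011,-0.010,0],[0.014,-0.006,0],[0.015,-0.001,0],[0.015,0.003,0]],"turn":[0,0,0,0,0,0,0,0,0,0]}' ;python3 arc.py .566 .221 10 0.3
```

```text
time_s: 9.48
tool_pos: [0.5807, 0.1736, 0.1636]
tool_rot: [86.2, 88.2, -3.9]
force: [-5.6, 3.7, 6.4]
grip_width: 0.0222
r 0.049628220892955516 th -72.71351521444039 [-5.60007567  3.73644054  6.39109513]
[0.014, 0.006] [0.011, 0.01] [0.007, 0.013] [0.003, 0.015] [-0.001, 0.015] [-0.006, 0.014] [-0.009, 0.012] [-0.012, 0.008] [-0.014, 0.004] [-0.015, -0.0]
```

```bash
python3 -m pendant '{"xyz":[[0.014,0.006,0],[0.011,0.010,0],[0.007,0.013,0],[0.003,0.015,0],[-0.001,0.015,0],[-0.006,0.014,0],[-0.009,0.012,0],[-0.012,0.008,0],[-0.014,0.004,0],[-0.015,0,0]],"turn":[0,0,0,0,0,0,0,0,0,0]}' ;python3 arc.py .566 .221 5 0.25;python3 m.py w6 crank_knob
```

```text
time_s: 10.72
tool_pos: [0.5789, 0.2697, 0.1641]
tool_rot: [99.9, 86.8, 9.1]
force: [6.5, 12.4, -4.4]
grip_width: 0.0224
r 0.05040470409585245 th 75.17767579965742 [ 6.50916171 12.36417824 -4.39970729]
[-0.012, 0.001] [-0.012, -0.001] [-0.012, -0.004] [-0.01, -0.007] [-0.008, -0.009] 
10.775 [0.5761 0.2704 0.164 ] jaw yaw -0.6943092942348339 q [  8.1963  22.5171 -45.7472  91.1434  18.2994  70.8548 -41.3504]
crank_knob [(0.75, array([0.5747, 0.2698, 0.1804]))]
```

View pics/w6.png

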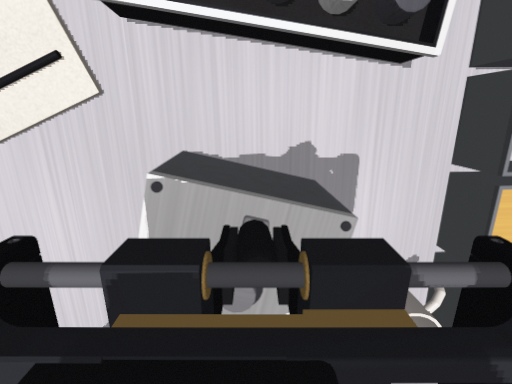

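```bash
python3 -m pendant '{"xyz":[[-0.012,-0.001,0],[-0.012,-0.003,0],[-0.011,-0.006,0],[-0.009,-0.008,0],[-0.007,-0.010,0]],"turn":[0,0,0,0,0]}' ;python3 arc.py .566 .221 5 0.15
```

```text
time_s: 11.45
tool_pos: [0.5245, 0.2494, 0.1637]
tool_rot: [112.3, 86.7, 21.9]
force: [-0.5, 4.7, 2.4]
grip_width: 0.0222
r 0.05028575392754516 th 145.6818551677474 [-0.46420413  4.67386317  2.3674279 ]
[-0.004, -0.007] [-0.003, -0.007] [-0.002, -0.007] [-0.001, -0.007] [0.001, -0.007]
```

```bash
python3 -m pendant '{"xyz":[[-0.004,-0.007,0],[-0.003,-0.007,0],[-0.002,-0.007,0]],"turn":[0,0,0]}' ;python3 arc.py .566 .221 3 0.15
python3 - <<'E'
from h import *
look("top","t1");look("scene","s1")
im=cv2.imread("pics/t1.png");cv2.imwrite("pics/t1c.png",cv2.resize(im[140:260,90:240],None,fx=5,fy=5))
E
```

```text
time_s: 11.82
tool_pos: [0.5172, 0.2298, 0.1639]
tool_rot: [116.2, 86.2, 25.8]
force: [10.7, 16.9, -11.0]
grip_width: 0.0221
r 0.04955402077237764 th 169.72466755394294 [ 10.73717687  16.91093402 -11.04152695]
[-0.001, -0.007] [0.0, -0.007] [0.001, -0.007]
```

View pics/s1.png

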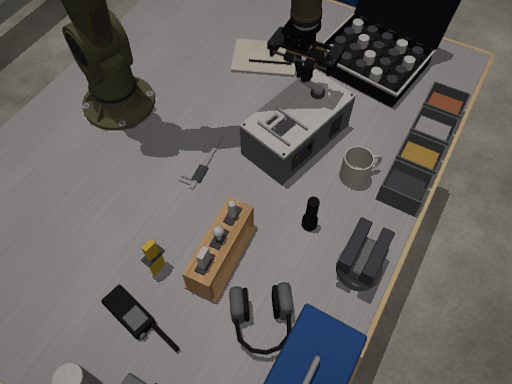

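```bash
python3 -m pendant '{"xyz":[[0,0,0],[0,0,0],[0,0,0],[0,0,0]],"turn":[0,0,0,0]}' 1;python3 -m pendant '{"xyz":[[0,0,0.03],[0,0,0.04],[0,-0.04,0.05],[0,-0.05,0.01],[0,0,0]],"turn":[0,0,0,0,0]}' 1; python3 m.py w7 crank_knob slot crank_axis shutter_plate
```

```text
time_s: 12.42
tool_pos: [0.5172, 0.2239, 0.162]
tool_rot: [111.5, 86.5, 20.9]
force: [0.1, -0.3, -0.3]
grip_width: 0.0543
time_s: 13.05
tool_pos: [0.5158, 0.1306, 0.2934]
tool_rot: [109.1, 86.7, 18.5]
force: [-0.0, 0.8, -0.2]
grip_width: 0.0867
13.1 [0.5153 0.1337 0.2934] jaw yaw -0.4101545971997234 q [ 26.95     1.891  -44.8041  94.8556   1.1932  80.4752 -18.3409]
crank_knob [(0.68, array([0.5128, 0.2306, 0.1801]))]
slot [(0.86, array([0.4993, 0.077 , 0.1321]))]
crank_axis [(0.8, array([0.5661, 0.2235, 0.1326]))]Traceback (most recent call last):
  File "m.py", line 7, in <module>
    for k in sys.argv[2:]: print(k,[(round(d['score'],2),w(T,d['at'])) for d in pinpoint("wrist",k)][:3])
                                                                                ~~~~~~~~^^^^^^^^^^^
ValueError: it knows: ball_gauge, caliper, crank_axis, crank_knob, demag, earmuffs, gauge, gauge_tip, mug, rack, radio, round_gauge, slot, torch
```

View pics/w7.png

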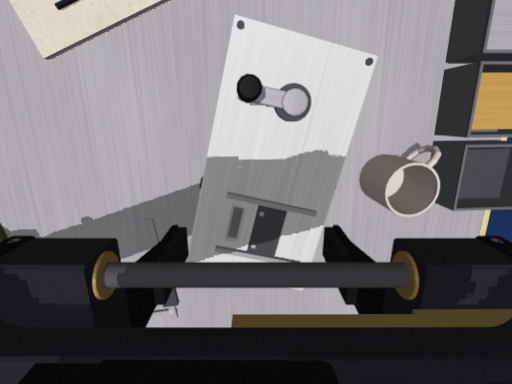

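The shutter now stands beside the slot: slot at about (234,220), plate at about (265,230). The knob is back at demag −x, i.e. about 12.6 rad. I'll zoom in to measure the slot.

Run:
```python
import cv2
im=cv2.imread("pics/w7.png");cv2.imwrite("pics/w7c.png",cv2.resize(im[170:270,190:330],None,fx=5,fy=5,interpolation=cv2.INTER_CUBIC)*1.0)
```

```text
[ WARN:0@0.089] global loadsave.cpp:1063 imwrite_ Unsupported depth image for selected encoder is fallbacked to CV_8U.
```

View pics/w7c.png

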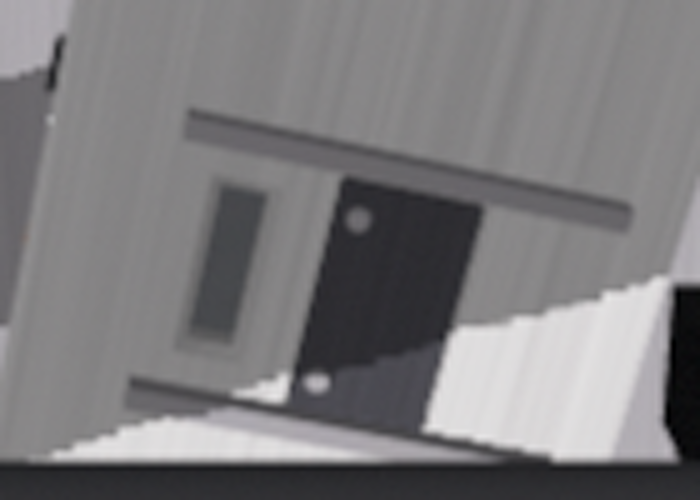

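Run:
```python
from h import *
np.set_printoptions(precision=4,suppress=True)
T,_=look("wrist")
f=lambda c,z:ray("wrist",T,(c[0]/5+190-.4,c[1]/5+170-.4),z)
C=[f(c,.13) for c in((212,175),(283,187),(245,357),(174,347))];print(C,np.mean(C,0))
C=[f(c,.127) for c in((226,182),(267,190),(232,340),(190,330))];print(C,np.mean(C,0))
m=np.mean(C,0)
a=(C[0]+C[1]-C[2]-C[3])[:2];print("yaw",np.degrees(np.arctan2(-a[0],a[1])),np.linalg.norm(a)/2)
a=(f((630,220),.137)-f((185,125),.137))[:2];print("strip yaw",np.degrees(np.arctan2(a[1],a[0])))
print(T[:3,3])
```

```text
[array([0.4939, 0.11  , 0.13  ]), array([0.5112, 0.1066, 0.13  ]), array([0.5011, 0.0614, 0.13  ]), array([0.4832, 0.0646, 0.13  ])] [0.4974 0.0857 0.13  ]
[array([0.4972, 0.1072, 0.127 ]), array([0.5073, 0.105 , 0.127 ]), array([0.4978, 0.0649, 0.127 ]), array([0.4872, 0.0679, 0.127 ])] [0.4974 0.0862 0.127 ]
yaw -13.750932279095602 0.04089267557129589
strip yaw -13.491087532525675
[0.5053 0.2126 0.4568]
```

The networks put the slot at y≈0.078 and my rays at 0.086. The arm was still settling when that picture was taken, so I'll re-measure with it still and check with the fixed cameras.

Run:
```python
from h import *
np.set_printoptions(precision=4,suppress=True)
o=readout.get_obs();print(o['time_s'],o['tool_pos'],o['tool_rot'],o['joint_velocities'])
T,im=look("wrist","w8")
o=readout.get_obs();print(o['time_s'],o['tool_pos'],o['tool_rot'])
print([(d['score'],w(T,d['at'])) for d in pinpoint("wrist","slot")])
cv2.imwrite("pics/w8c.png",cv2.resize(im[170:270,190:330,::-1],None,fx=5,fy=5,interpolation=cv2.INTER_CUBIC))
T,im=look("top","t2"); print([(d['score'],w(T,d['at'])) for d in pinpoint("top","slot")])
cv2.imwrite("pics/t2c.png",cv2.resize(im[150:250,95:225,::-1],None,fx=6,fy=6,interpolation=cv2.INTER_CUBIC))
T,im=look("scene","s2"); print([(d['score'],w(T,d['at'])) for d in pinpoint("scene","slot")])
cv2.imwrite("pics/s2c.png",cv2.resize(im[70:180,235:365,::-1],None,fx=5,fy=5,interpolation=cv2.INTER_CUBIC))
```

```text
13.3 [0.514  0.1372 0.2919] [112.9507  86.7982  22.9536] [-0.2741  0.1635  0.0094 -0.0201  0.1427  0.0037  0.0332]
13.35 [0.514  0.1372 0.2919] [112.9161  86.8031  22.9227]
[(0.88, array([0.4971, 0.0767, 0.1301]))]
[(0.57, array([0.5039, 0.0796, 0.1321]))]
[(0.72, array([0.4981, 0.0773, 0.1288]))]
```

View pics/w8c.png

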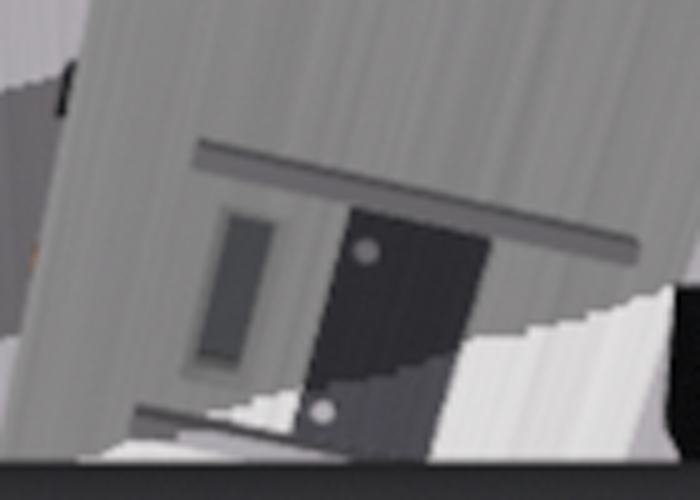

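View pics/t2c.png

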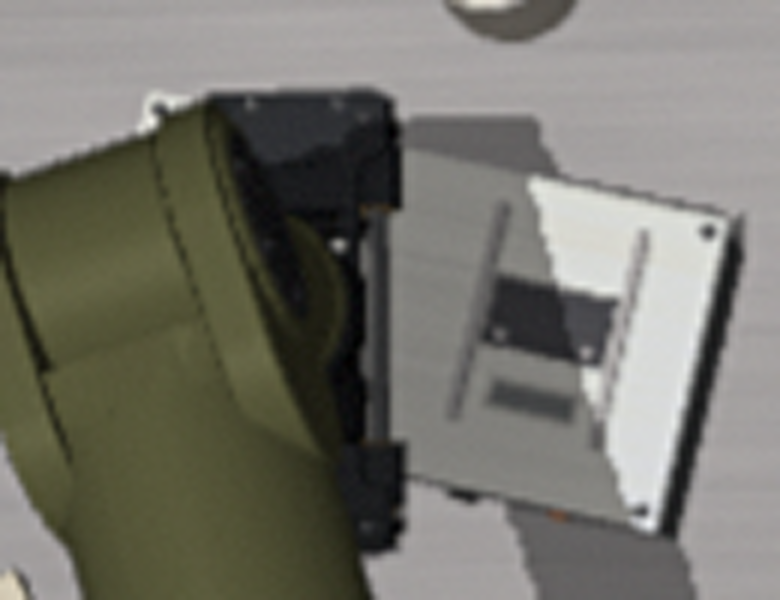

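View pics/s2c.png

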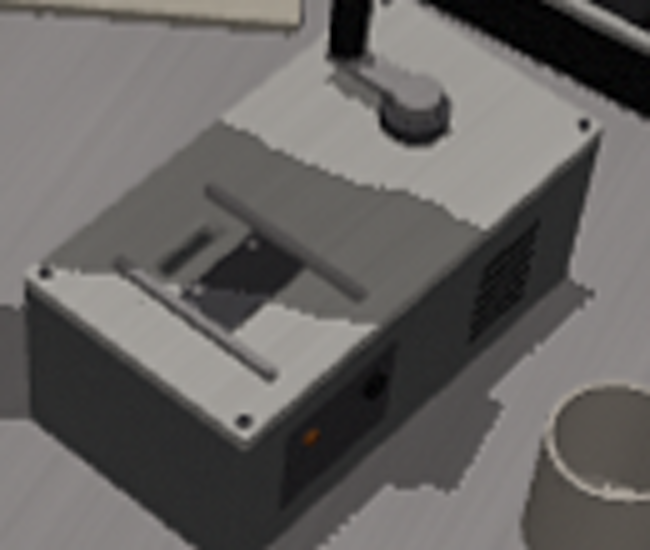

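Run:
```python
from h import *
np.set_printoptions(precision=4,suppress=True)
def m(n,T,cs,s,ox,oy,z):
    C=[ray(n,T,((c[0]+.5)/s-.5+ox,(c[1]+.5)/s-.5+oy),z) for c in cs];print(n,np.mean(C,0));return np.array(C)
Tw=T_cam("wrist")
C=m("wrist",Tw,((232,212),(274,220),(240,370),(197,360)),5,190,170,.127)
a=(C[0]+C[1]-C[2]-C[3])[:2];print("yaw",np.degrees(np.arctan2(-a[0],a[1])))
m("wrist",Tw,((221,203),(288,218),(252,382),(182,370)),5,190,170,.13)
m("top",T_cam("top"),((498,380),(577,398),(568,421),(488,402)),6,95,150,.127)
m("scene",T_cam("scene"),((205,228),(220,240),(176,277),(160,265)),5,235,70,.127)
print(ray("wrist",Tw,(192+0,0),.13))
```

```text
wrist [0.4994 0.0772 0.127 ]
yaw -13.325799694169023
wrist [0.4994 0.0776 0.13  ]
top [0.5011 0.0776 0.127 ]
scene [0.5034 0.0781 0.127 ]
[0.4593 0.3267 0.13  ]
```

```bash
python3 -m pendant '{"xyz":[[0.008,-0.05,0.005],[0.008,-0.055,0.005],[0.008,-0.055,0],[0.008,-0.055,0],[0.008,-0.055,0],[0.005,-0.055,0],[0,-0.05,0],[0,-0.03,0],[0,0,0],[0,0,0]],"turn":[0,0,0,0,0,0.03,0.03,0.02,0,0]}'; python3 m.py w9 gauge ball_gauge rack gauge_tip
```

```text
time_s: 14.85
tool_pos: [0.5586, -0.2778, 0.3007]
tool_rot: [114.7, 86.7, 29.8]
force: [1.4, -0.3, 0.1]
grip_width: 0.087
14.9 [ 0.5584 -0.278   0.3006] jaw yaw 5.039443240577665 q [ 47.6477  14.2055 -27.0265  81.0122   3.8858  84.2223  26.203 ]
gauge [(0.8, array([ 0.5604, -0.361 ,  0.1011])), (0.6, array([ 0.4379, -0.3965,  0.0758])), (0.2, array([ 0.5489, -0.2185,  0.101 ]))]
ball_gauge [(0.97, array([ 0.5538, -0.2865,  0.1032]))]
rack [(0.71, array([ 0.5579, -0.2862,  0.0015]))]
gauge_tip [(0.94, array([ 0.4392, -0.3898,  0.0001])), (0.73, array([ 0.7039, -0.0969, -0.0006]))]
```

View pics/w9.png

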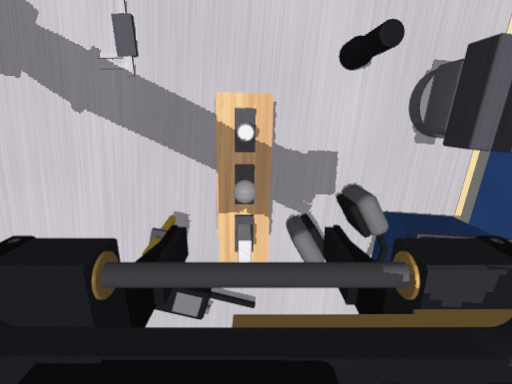

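```bash
python3 -m pendant '{"xyz":[[0,-0.025,0],[0,0,0]],"turn":[0,0]}'; python3 m.py w10 gauge ball_gauge rack
python3 - <<'E'
from h import *
im=cv2.imread("pics/w10.png");cv2.imwrite("pics/w10c.png",cv2.resize(im[130:265,180:310],None,fx=4.4,fy=4.4,interpolation=cv2.INTER_CUBIC))
E
```

```text
time_s: 15.35
tool_pos: [0.5586, -0.3044, 0.3017]
tool_rot: [111.8, 86.7, 27.0]
force: [0.0, -0.6, -0.6]
grip_width: 0.0871
15.4 [ 0.5593 -0.3021  0.302 ] jaw yaw 5.264604163183682 q [ 48.5123  15.6466 -26.3165  79.1313   4.276   84.6886  28.1525]
gauge [(0.86, array([ 0.5584, -0.3605,  0.1025])), (0.76, array([ 0.4325, -0.3945,  0.0789]))]
ball_gauge [(0.85, array([ 0.5578, -0.2819,  0.1033]))]
rack [(0.74, array([ 0.5564, -0.2862, -0.0009]))]
```

View pics/w10c.png

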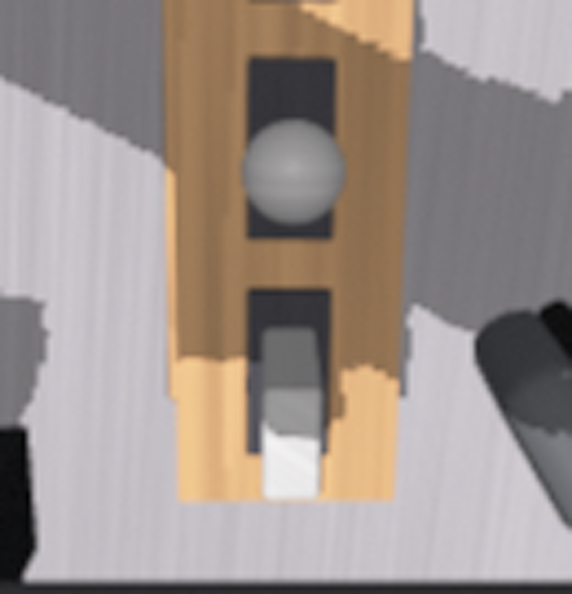

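Close-up of the rack: the slab handle's top face runs from about (262,388) to (320,498) in the crop, over its dark collar. The ball gauge is behind it at (295,170).

Run:
```python
from h import *
np.set_printoptions(precision=4,suppress=True)
n="wrist";T,_=look(n);o=readout.get_obs();print(o['tool_pos'],o['tool_rot'])
M=R.from_euler('xyz',o['tool_rot'],degrees=True).as_matrix();print("approach",M[:,0])
f=lambda c,z:ray(n,T,((c[0]+.5)/4.4-.5+180,(c[1]+.5)/4.4-.5+130),z)
C=np.array([f(c,.162) for c in ((264,388),(322,388),(318,498),(262,498))]);print(C,C.mean(0))
C=np.array([f(c,.106) for c in ((248,288),(332,288),(329,455),(247,455))]);print(C,C.mean(0))
a=(C[0]+C[1]-C[2]-C[3])[:2];print("yaw",np.degrees(np.arctan2(-a[0],a[1])))
E=np.array([f(c,.1) for c in ((164,10),(178,500),(412,10),(394,500))]);print(E)
a=(E[0]+E[2]-E[1]-E[3])[:2];print("yaw",np.degrees(np.arctan2(-a[0],a[1])))
```

```text
[ 0.5598 -0.3001  0.3022] [112.7976  86.6372  28.2573]
approach [ 0.0517  0.0278 -0.9983]
[[ 0.5527 -0.3371  0.162 ]
 [ 0.5679 -0.336   0.162 ]
 [ 0.5697 -0.3676  0.162 ]
 [ 0.5546 -0.3686  0.162 ]] [ 0.5612 -0.3523  0.162 ]
[[ 0.547  -0.3257  0.106 ]
 [ 0.5725 -0.3237  0.106 ]
 [ 0.5767 -0.3785  0.106 ]
 [ 0.5508 -0.3803  0.106 ]] [ 0.5617 -0.3521  0.106 ]
yaw 4.189275492936614
[[ 0.5164 -0.2458  0.1   ]
 [ 0.5298 -0.4001  0.1   ]
 [ 0.5885 -0.2392  0.1   ]
 [ 0.5999 -0.3953  0.1   ]]
yaw 4.583346956341547
```

The tool leans about 3° (approach [0.05, 0.03, −1]), picked up during the winding. I'll see whether small moves in free air bring it back before gripping.

```bash
cat > t.py <<'E'
from h import *
np.set_printoptions(precision=4,suppress=True)
o=readout.get_obs();M=R.from_euler('xyz',o['tool_rot'],degrees=True).as_matrix();print(o['time_s'],o['tool_pos'],"appr",M[:,0],"jawyaw",np.degrees(np.arctan2(M[1,1],M[0,1])), "jaw z",M[2,1])
E
python3 t.py
python3 -m pendant '{"xyz":[[0.04,0,0],[0,0,0]],"turn":[0,0]}' >/dev/null; python3 t.py
python3 -m pendant '{"xyz":[[-0.04,0,0],[0,0,0]],"turn":[0,0]}'>/dev/null; python3 t.py
python3 -m pendant '{"xyz":[[0,0,0.04],[0,0,0]],"turn":[0,0]}'>/dev/null; python3 t.py
python3 -m pendant '{"xyz":[[0,0,-0.04],[0,0,0]],"turn":[0,0]}'>/dev/null; python3 t.py
```

```text
15.6 [ 0.5598 -0.3001  0.3022] appr [ 0.0517  0.0278 -0.9983] jawyaw 5.424368804045882 jaw z 0.05407523527879371
15.85 [ 0.6003 -0.2995  0.3019] appr [ 0.0507  0.0279 -0.9983] jawyaw 5.440712911432671 jaw z 0.053158715146533864
16.1 [ 0.5589 -0.2989  0.3011] appr [ 0.0489  0.0288 -0.9984] jawyaw 5.513789364525249 jaw z 0.05150447949235892
16.35 [ 0.5585 -0.2984  0.3428] appr [ 0.0497  0.0282 -0.9984] jawyaw 5.512150416603632 jaw z 0.05215127190734148
16.6 [ 0.5589 -0.2981  0.3024] appr [ 0.0506  0.0276 -0.9983] jawyaw 5.5414383566195475 jaw z 0.05305377043851023
```

```bash
python3 -m pendant '{"xyz":[[0.003,-0.04,-0.01],[0,-0.016,-0.03],[0,0,-0.04],[0,0,-0.03],[0,0,0],[0,0,0]],"turn":[-0.02,0,0,0,0,0]}'; python3 t.py;  python3 m.py w11 gauge ball_gauge
```

```text
time_s: 17.35
tool_pos: [0.5662, -0.3568, 0.1993]
tool_rot: [104.3, 86.3, 18.8]
force: [-0.2, 0.1, -0.1]
grip_width: 0.0864
17.35 [ 0.5662 -0.3568  0.1993] appr [ 0.0617  0.0209 -0.9979] jawyaw 4.446329141729839 jaw z 0.06310422291132128
17.4 [ 0.5662 -0.3568  0.1993] jaw yaw 4.445144573057652 q [ 50.6045  21.4053 -24.8346  83.6643   6.3678  74.2363  30.3714]
gauge [(0.93, array([ 0.4358, -0.3983,  0.0793])), (0.69, array([ 0.5583, -0.3599,  0.1072]))]
ball_gauge [(0.9, array([ 0.5564, -0.2831,  0.1027])), (0.42, array([ 0.7116, -0.3613,  0.0004]))]
```

View pics/w11.png

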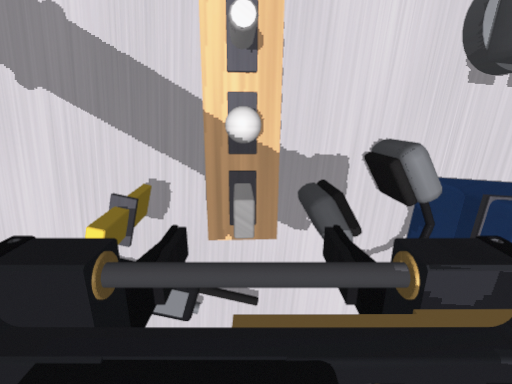

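Run:
```python
from h import *
np.set_printoptions(precision=4,suppress=True)
n="wrist";T,im=look(n)
cv2.imwrite("pics/w11c.png",cv2.resize(im[160:265,190:300,::-1],None,fx=5.5,fy=5.5,interpolation=cv2.INTER_CUBIC))
for uv in ((244.5,237),(244,185)): print(ray(n,T,uv,.162))
for c in ((.561,-.354),):
  for dy in (-.016,.016):
    print(proj(n,T,[c[0],c[1]+dy,.162]))
```

```text
[ 0.561  -0.3719  0.162 ]
[ 0.5578 -0.3302  0.162 ]
[244.6821 234.725 ]
[247.5268 195.38  ]
```

View pics/w11c.png

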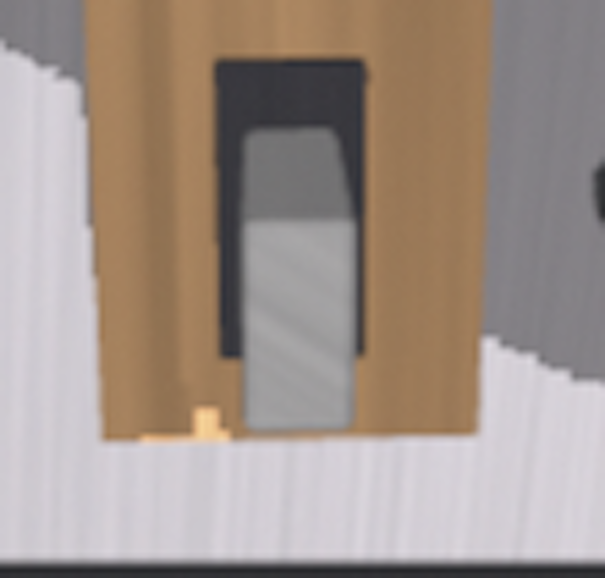

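```bash
python3 -m pendant '{"xyz":[[-0.004,0.001,-0.02],[-0.002,0,-0.02],[-0.001,0,-0.02],[0,0,-0.015],[0,0,0]],"turn":[0,0,0,0,0]}'; python3 t.py
```

```text
time_s: 18.18
tool_pos: [0.5608, -0.3564, 0.1253]
tool_rot: [99.8, 86.1, 14.3]
force: [0.1, 0.0, 0.1]
grip_width: 0.0873
18.175 [ 0.5608 -0.3564  0.1253] appr [ 0.0667  0.017  -0.9976] jawyaw 4.480857748505179 jaw z 0.06783616064055104
```

```bash
python3 -m pendant '{"xyz":[[0,0,-0.005],[0,0,0],[0,0,0],[0,0,0],[0,0,0],[0,0,0],[0,0,0],[0,0,0],[0,0,0]],"turn":[0,0,0,0,0,0,0,0,0]}' 0 30; python3 t.py; python3 m.py w12
```

```text
time_s: 19.3
tool_pos: [0.5608, -0.3574, 0.1227]
tool_rot: [97.9, 86.1, 12.4]
force: [-0.0, 0.4, 0.5]
grip_width: 0.0155
19.3 [ 0.5608 -0.3574  0.1227] appr [ 0.0671  0.0148 -0.9976] jawyaw 4.456702883380567 jaw z 0.06806451266269381
19.35 [ 0.5609 -0.3574  0.1227] jaw yaw 4.4641468282930825 q [ 50.7692  23.5739 -24.3311  89.8829   7.5812  65.6121  30.025 ]
```

View pics/w12.png

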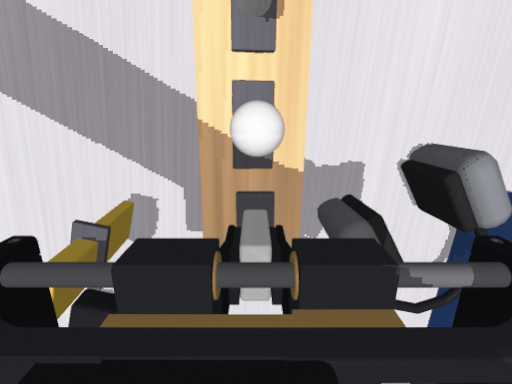

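The slab handle is held (width 15.5 mm, image about (255,255)). I'll push gently +x against the rack's slot to take the lean out.

```bash
python3 -m pendant '{"xyz":[[0.004,0,0],[0.004,0,0],[0.004,0,0]],"turn":[0,0,0]}'|grep force; python3 t.py;python3 -m pendant '{"xyz":[[0.006,0,0],[0.006,0,0]],"turn":[0,0]}'|grep force; python3 t.py
```

```text
force: [-10.5, 2.1, 8.3]
19.725 [ 0.562  -0.3576  0.1224] appr [ 0.0435  0.0182 -0.9989] jawyaw 4.293635173342591 jaw z 0.0447343775671773
force: [-14.7, 3.6, 11.6]
19.975 [ 0.563  -0.3579  0.1222] appr [ 0.0196  0.0216 -0.9996] jawyaw 4.121422105700865 jaw z 0.021095021989450347
```

```bash
python3 -m pendant '{"xyz":[[0.006,0,0],[0.005,0,0],[0,0,0]],"turn":[0,0,0]}'|grep force; python3 t.py
```

```text
force: [2.1, 0.2, -1.3]
20.35 [ 0.5631 -0.358   0.1223] appr [-0.0041  0.0251 -0.9997] jawyaw 3.968306557270573 jaw z -0.00237732653253675
```

```bash
python3 -m pendant '{"xyz":[[-0.001,0,0.01],[0,0,0.02],[0,0,0.03],[0,0,0.03],[0,0,0.03],[0,0,0.03],[0,0,0.03],[0,0,0]],"turn":[0,0,0,0,0,0,0,0]}'; python3 t.py; python3 m.py w13 gauge gauge_tip ball_gauge;python3 - <<'E'
from h import *
look("scene","s3")
E
```

```text
time_s: 21.35
tool_pos: [0.5638, -0.3556, 0.312]
tool_rot: [171.2, 88.5, 85.4]
force: [-0.3, 0.1, -3.5]
grip_width: 0.0157
21.35 [ 0.5638 -0.3556  0.312 ] appr [ 0.0021  0.0258 -0.9997] jawyaw 4.145219768975924 jaw z 0.003951772442560286
21.4 [ 0.5631 -0.3553  0.3098] jaw yaw 4.149136529605678 q [ 48.0159  21.5404 -24.3758  70.7485   7.3085  90.1921  29.2368]
gauge [(0.81, array([ 0.5652, -0.3587,  0.2937])), (0.57, array([ 0.4325, -0.3963,  0.0813]))]
gauge_tip [(0.95, array([ 0.4373, -0.3916,  0.001 ])), (0.83, array([ 0.5632, -0.3547,  0.2108]))]
ball_gauge [(0.74, array([ 0.5561, -0.2867,  0.1019]))]
```

View pics/w13.png

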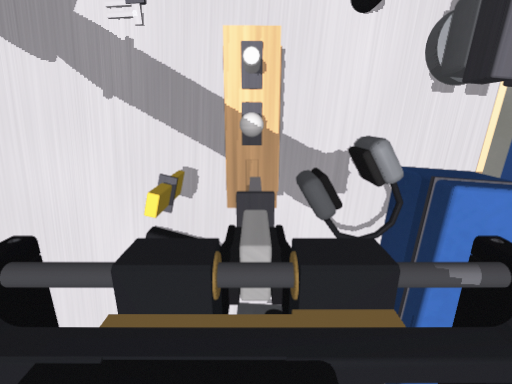

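View pics/s3.png

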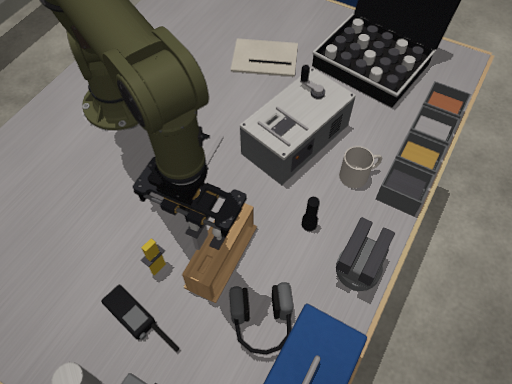

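```bash
python3 -m pendant '{"xyz":[[-0.008,0.03,0],[-0.008,0.05,0],[-0.008,0.055,0],[-0.008,0.055,0],[-0.008,0.055,0],[-0.008,0.055,0],[-0.008,0.055,0],[-0.005,0.045,0],[0,0.03,0],[0,0,0]],"turn":[-0.035,-0.035,-0.035,-0.035,-0.035,-0.035,-0.035,-0.035,-0.03,0]}' - 35; python3 t.py; python3 m.py w14 gauge gauge_tip slot
```

```text
time_s: 22.85
tool_pos: [0.4886, 0.0881, 0.2919]
tool_rot: [-147.0, 87.7, 108.7]
force: [0.8, -0.2, -4.1]
grip_width: 0.0159
22.85 [0.4886 0.0881 0.2919] appr [-0.0129  0.038  -0.9992] jawyaw -14.286132751092623 jaw z -0.021843501977355406
22.9 [0.4887 0.0861 0.2917] jaw yaw -14.418182354349662 q [ 29.7295  -0.2114 -40.5938  96.5594  -2.3741  83.9554 -25.0451]
gauge [(0.93, array([0.4864, 0.0858, 0.2755]))]
gauge_tip []
slot [(0.92, array([0.5019, 0.0776, 0.1298]))]
```

View pics/w14.png

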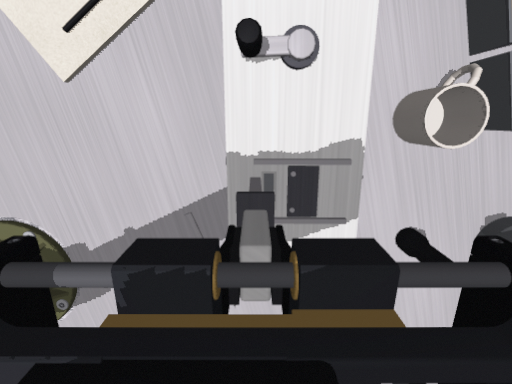

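Run:
```python
import cv2
im=cv2.imread("pics/w14.png");cv2.imwrite("pics/w14c.png",cv2.resize(im[145:310,205:305],None,fx=3.6,fy=3.6,interpolation=cv2.INTER_CUBIC))
im=cv2.imread("pics/w14.png");cv2.imwrite("pics/w14d.png",cv2.resize(im[145:235,200:370],None,fx=4.5,fy=4.5,interpolation=cv2.INTER_CUBIC))
```

```text
(no output)
```

View pics/w14c.png

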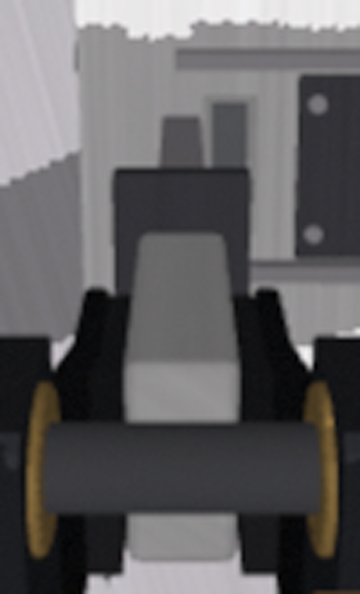

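View pics/w14d.png

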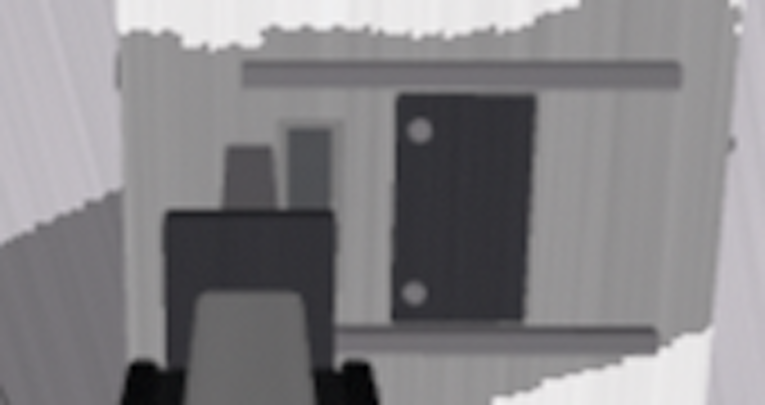

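```bash
cat > fit.py <<'E'
from h import *
from scipy.optimize import least_squares
np.set_printoptions(precision=4,suppress=True)
def crop(c,s,ox,oy): return np.array([(c[0]+.5)/s-.5+ox,(c[1]+.5)/s-.5+oy])
d=lambda *c:crop(c,4.5,200,145)
c_=lambda *c:crop(c,3.6,205,145)
P=[((-13,27,6),d(166,211)),((13,27,6),d(335,210)),((-8,16,6),d(199,292)),((8,16,6),d(303,292)),
 ((-8,16,62),c_(125,363)),((8,16,62),c_(240,363)),((-8,-16,62),c_(128,560)),((8,-16,62),c_(238,560)),
 ((-5,20,-76),d(227,146)),((5,20,-76),d(271,147))]
X=np.array([p[0] for p in P])/1000.;U=np.array([p[1] for p in P])
p=camera_params("wrist");K=np.array([[p['fx'],0,p['cx']],[0,p['fy'],p['cy']],[0,0,1]])
dist=np.array([p['k1'],0,0,0,0.])
Tct=np.linalg.inv(p['hand_eye']) # tool->cam
def pr(v):
    G=np.eye(4);G[:3,:3]=R.from_rotvec(v[:3]).as_matrix()@np.array([[0,0,-1],[1,0,0],[0,-1,0.]]);G[:3,3]=v[3:]
    Y=(Tct@G@np.c_[X,np.ones(len(X))].T).T[:,:3]
    return cv2.projectPoints(Y,np.zeros(3),np.zeros(3),K,dist)[0][:,0]
# prior weak
f=lambda v:np.r_[(pr(v)-U).ravel(), (v[:3])/0.03, (v[3]-.0223)/.003, v[4]/.002]
s=least_squares(f,np.r_[0,0,0,.0223,0,0])
v=s.x;print("rot",v[:3],"pos tool",v[3:]);print((pr(v)-U).round(1).tolist())
np.save("G.npy",v)
E
python3 fit.py
cat > where.py <<'E'
from h import *
np.set_printoptions(precision=4,suppress=True)
v=np.load("G.npy")
G=np.eye(4);G[:3,:3]=R.from_rotvec(v[:3]).as_matrix()@np.array([[0,0,-1],[1,0,0],[0,-1,0.]]);G[:3,3]=v[3:]
o=readout.get_obs();T=np.eye(4);T[:3,:3]=R.from_euler('xyz',o['tool_rot'],degrees=True).as_matrix();T[:3,3]=o['tool_pos']
W=T@G;tip=W@[0,0,-.08,1]
print(o['time_s'],"org",W[:3,3],"tip",tip[:3],"z axis",W[:3,2],"yaw",np.degrees(np.arctan2(W[1,0],W[0,0])))
S=np.array([.4997,.0776]);print("tip->slot",S-tip[:2], "force",o['force'],"axis at lid - slot",(W[:3,3]+W[:3,2]*(.125-W[2,3])/W[2,2])[:2]-S)
E
python3 where.py
python3 - <<'E'
from h import *
T,_=look("wrist")
c,s=np.cos(-.236),np.sin(-.236)
Z=lambda x,y,z:np.array([.4997+c*x-s*y,.0776+s*x+c*y,.13+z])
for q in ((-.006,.021,-.003),(.006,.021,-.003),(-.009,.024,0),(.009,.024,0)): print((proj("wrist",T,Z(*q))-[200,145])*4.5)
E
```

```text
rot [-0.0003 -0.0106 -0.0007] pos tool [ 0.0234 -0.0002  0.001 ]
[[-0.5, 1.4], [0.4, 1.6], [-0.3, -1.1], [-0.1, -1.2], [-0.1, -0.4], [0.3, -0.4], [0.1, 0.3], [-0.1, 0.2], [-0.2, -0.2], [0.4, -0.4]]
23.05 org [0.4891 0.0829 0.2687] tip [0.4878 0.0851 0.1887] z axis [ 0.0158 -0.0267  0.9995] yaw -14.717744332535794
tip->slot [ 0.0119 -0.0075] force [-0.3671 -0.6727 -3.8692] axis at lid - slot [-0.0129  0.0092]
[278.88210207 107.150976  ]
[324.07512938 106.3283441 ]
[267.32808146  97.95866636]
[335.87049426  96.69803576]
```

```bash
python3 m.py w15 slot
python3 - <<'E'
from h import *
T=T_cam("wrist")
im=cv2.imread("pics/w15.png");cv2.imwrite("pics/w15d.png",cv2.resize(im[145:235,200:370],None,fx=4.5,fy=4.5,interpolation=cv2.INTER_CUBIC))
c,s=np.cos(-.236),np.sin(-.236)
Z=lambda x,y,z:np.array([.4997+c*x-s*y,.0776+s*x+c*y,.13+z])
for q in ((-.006,.021,-.003),(.006,.021,-.003),(-.009,.024,0),(.009,.024,0)): print((proj("wrist",T,Z(*q))-[200,145])*4.5)
E
```

```text
23.15 [0.49   0.0831 0.2923] jaw yaw -14.76618082978112 q [ 29.8778  -0.1817 -40.3898  96.4684  -2.3502  83.9556 -25.0442]
slot [(0.65, array([0.5044, 0.0797, 0.1302]))]
[278.13619545 108.58422565]
[323.26089792 107.74971951]
[266.59249367  99.41501323]
[335.02981709  98.13659039]
```

View pics/w15d.png

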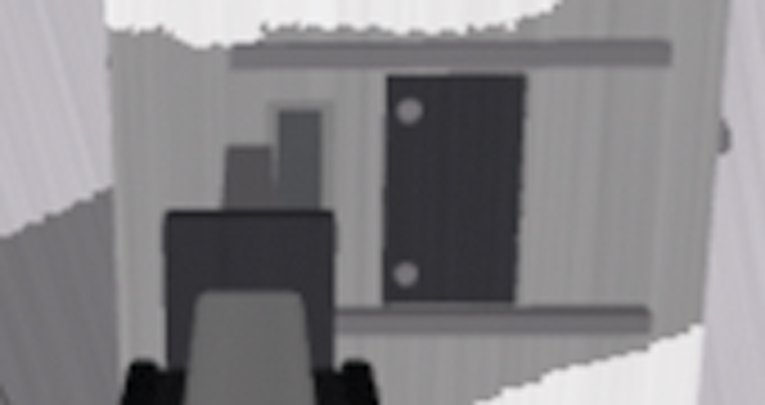

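```bash
python3 -m pendant '{"xyz":[[0.006,-0.004,-0.01],[0.005,-0.003,-0.01],[0,0,-0.01],[0,0,0],[0,0,0]],"turn":[0.015,0,0,0,0]}'; python3 t.py; python3 where.py
```

```text
time_s: 23.82
tool_pos: [0.5017, 0.0741, 0.2591]
tool_rot: [-145.1, 87.7, 110.9]
force: [-0.2, -0.7, -4.0]
grip_width: 0.0159
23.825 [0.5017 0.0741 0.2591] appr [-0.0144  0.0376 -0.9992] jawyaw -13.985892082612438 jaw z -0.023074890849734242
23.825 org [0.5009 0.0741 0.2357] tip [0.4995 0.0763 0.1557] z axis [ 0.0177 -0.0276  0.9995] yaw -13.965851168146616
tip->slot [0.0002 0.0013] force [-0.2079 -0.7134 -4.0285] axis at lid - slot [-0.0008 -0.0005]
```

```bash
python3 m.py w16; python3 where.py
python3 - <<'E'
import cv2
im=cv2.imread("pics/w16.png");cv2.imwrite("pics/w16d.png",cv2.resize(im[125:235,200:370],None,fx=4.5,fy=4.5,interpolation=cv2.INTER_CUBIC))
E
```

```text
23.875 [0.5016 0.0741 0.259 ] jaw yaw -13.987669768338192 q [ 29.8562   2.2947 -40.3222  98.2649  -0.7927  80.4157 -24.3236]
23.875 org [0.5008 0.074  0.2357] tip [0.4994 0.0762 0.1557] z axis [ 0.0178 -0.0275  0.9995] yaw -13.9676346304546
tip->slot [0.0003 0.0014] force [ 0.3987  0.3093 -3.9984] axis at lid - slot [-0.0009 -0.0006]
```

View pics/w16d.png

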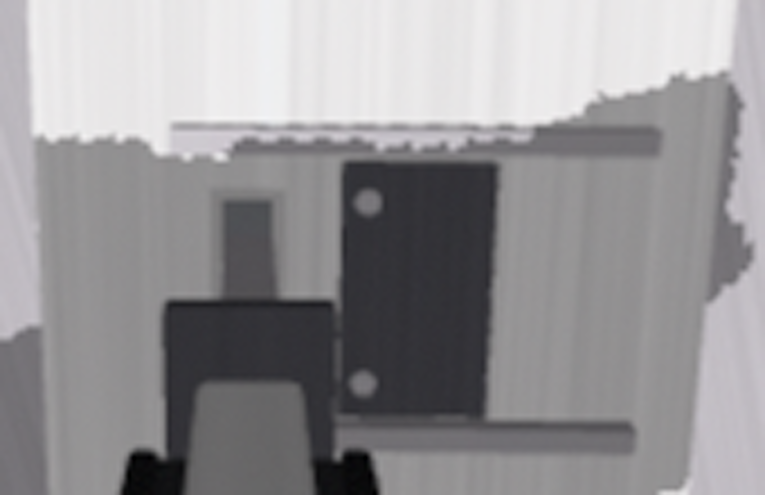

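```bash
python3 -m pendant '{"xyz":[[0,0.001,-0.008],[0,0,-0.008],[0,0,-0.006],[0,0,0]],"turn":[0,0,0,0]}'; python3 t.py; python3 m.py w17; python3 where.py
python3 - <<'E'
import cv2
im=cv2.imread("pics/w17.png");cv2.imwrite("pics/w17d.png",cv2.resize(im[125:235,200:370],None,fx=4.5,fy=4.5,interpolation=cv2.INTER_CUBIC))
E
```

```text
time_s: 24.38
tool_pos: [0.5015, 0.0755, 0.2358]
tool_rot: [-145.5, 87.7, 110.5]
force: [0.5, -0.0, -4.0]
grip_width: 0.0159
24.375 [0.5015 0.0755 0.2358] appr [-0.0139  0.0372 -0.9992] jawyaw -13.954297067837349 jaw z -0.02250260877218946
24.425 [0.5017 0.0756 0.2361] jaw yaw -13.955181750160934 q [ 29.6026   2.9871 -40.5122 100.3148  -0.3115  77.7641 -24.7862]
24.425 org [0.5009 0.0755 0.2128] tip [0.4996 0.0777 0.1328] z axis [ 0.0167 -0.0272  0.9995] yaw -13.935144185359041
tip->slot [ 0.0001 -0.0001] force [-0.321  -0.5917 -3.8318] axis at lid - slot [-0.0002  0.0003]
```

View pics/w17d.png

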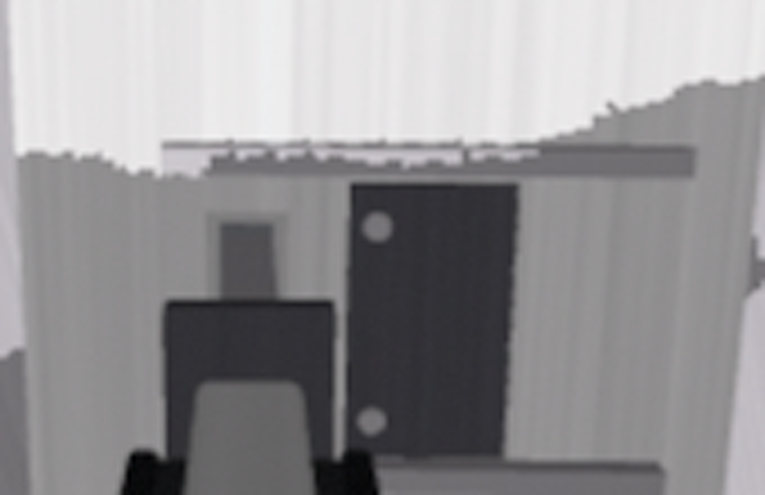

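The blade (222–275) sits centred in the slot rim (210–287). Descending in small steps while watching the force.

```bash
python3 -m pendant '{"xyz":[[0,0,-0.006],[0,0,-0.006],[0,0,-0.006],[0,0,0]],"turn":[0,0,0,0]}'; python3 t.py;  python3 where.py
```

```text
time_s: 24.92
tool_pos: [0.5013, 0.0758, 0.2173]
tool_rot: [-145.3, 87.7, 110.7]
force: [-0.5, 0.2, -4.8]
grip_width: 0.0158
24.925 [0.5013 0.0758 0.2173] appr [-0.0142  0.0374 -0.9992] jawyaw -13.94050122389871 jaw z -0.022779412973486513
24.925 org [0.5005 0.0758 0.1939] tip [0.4991 0.0779 0.114 ] z axis [ 0.0174 -0.0273  0.9995] yaw -13.920466288913987
tip->slot [ 0.0006 -0.0003] force [-0.4807  0.1638 -4.7628] axis at lid - slot [-0.0004  0.    ]
```

```bash
python3 -m pendant '{"xyz":[[0.0003,0,-0.008],[0,0.0003,-0.008],[0,0.0002,-0.008],[0,0,0]],"turn":[0,0,0,0]}'; python3 t.py;  python3 where.py
```

```text
time_s: 25.42
tool_pos: [0.501, 0.0764, 0.1909]
tool_rot: [-143.6, 87.7, 112.5]
force: [-0.5, 0.9, -3.8]
grip_width: 0.0156
25.425 [0.501  0.0764 0.1909] appr [-0.0156  0.0376 -0.9992] jawyaw -13.941695091115342 jaw z -0.02418713236187231
25.425 org [0.5003 0.0763 0.1676] tip [0.4988 0.0785 0.0876] z axis [ 0.0188 -0.0276  0.9994] yaw -13.92166542851365
tip->slot [ 0.0009 -0.0009] force [-0.482   0.8798 -3.8039] axis at lid - slot [-0.0002 -0.0001]
```

```bash
python3 -m pendant '{"xyz":[[0,0.0002,-0.007],[0,0.0002,-0.007],[0,0,-0.003],[0,0,0],[0,0,0],[0,0,0]],"turn":[0,0,0,0,0,0]}'; python3 t.py;  python3 where.py; python3 m.py w18 slot crank_knob gauge
python3 - <<'E'
from h import *
T,im=look("scene","s4");cv2.imwrite("pics/s4.png",cv2.resize(im[60:300,160:400,::-1],None,fx=2.4,fy=2.4))
print([(d['score'],w(T,d['at'])) for k in("gauge","crank_knob","ball_gauge","round_gauge") for d in pinpoint("scene",k)])
E
```

```text
time_s: 26.18
tool_pos: [0.5008, 0.077, 0.1728]
tool_rot: [-143.0, 87.6, 113.0]
force: [-1.1, 0.5, -4.2]
grip_width: 0.0159
26.175 [0.5008 0.077  0.1728] appr [-0.0161  0.0379 -0.9991] jawyaw -13.941058755871993 jaw z -0.0248165573241394
26.175 org [0.5    0.0769 0.1494] tip [0.4985 0.0792 0.0694] z axis [ 0.0194 -0.0279  0.9994] yaw -13.9210215897408
tip->slot [ 0.0012 -0.0016] force [-1.1242  0.5396 -4.2209] axis at lid - slot [-0.0002  0.    ]
26.225 [0.5008 0.077  0.1728] jaw yaw -13.937191385387573 q [ 28.8222   5.851  -40.8089 105.3145   1.5893  70.7177 -26.3456]
slot []
crank_knob []
gauge [(0.66, array([0.4997, 0.0742, 0.1546]))]
[(0.65, array([0.50137511, 0.07871736, 0.14890382])), (0.56, array([ 0.43848095, -0.38853491,  0.07521896])), (0.17, array([0.56545298, 0.22254468, 0.13087942])), (0.77, array([0.51867849, 0.23231526, 0.18152113])), (0.73, array([0.56754682, 0.21848505, 0.13153152])), (0.68, array([ 0.55425195, -0.28619734,  0.1032453 ])), (0.68, array([0.50439141, 0.08112023, 0.15055856])), (0.43, array([ 0.70923051, -0.35627024, -0.0022923 ]))]
```

View pics/w18.png

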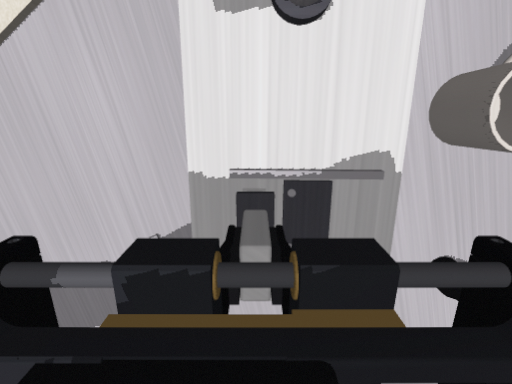

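View pics/s4.png

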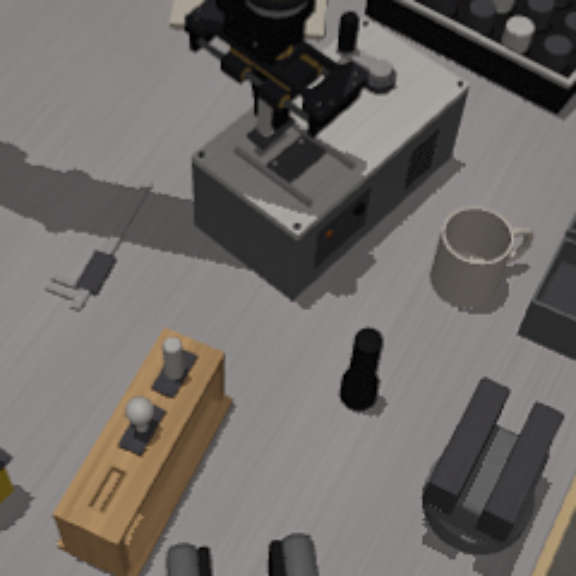

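```bash
python3 where.py; python3 -c "from cell import *; print(readout.get_obs()['joint_velocities']); print(sign_off())"
```

```text
26.625 org [0.5    0.077  0.1494] tip [0.4985 0.0792 0.0694] z axis [ 0.0194 -0.0279  0.9994] yaw -13.920037385792542
tip->slot [ 0.0012 -0.0016] force [-1.5085 -0.3478 -4.4288] axis at lid - slot [-0.0002  0.    ]
[-0.06625435 -0.07085112 -0.04526536  0.07414197  0.10029968  0.04075342
  0.05729818]
the job is handed in; nothing more can be done
None
```

I wound the crank about 1.8 turns counter-clockwise to its open stop (about 12.6 rad). Then I took the slab-handled gauge from the rack and lowered its blade into the slot. I handed the job in at about 26.6 s with the gauge still held there; sign-off gives no verdict.

**Last checks, all passed:**
- **Position:** tip about 61 mm below the lid and 2 mm from the slot's centre sideways; collar about 19 mm above the lid.
- **Tilt and contact:** gauge about 0.034 rad from upright. The vertical force was about 4 N, roughly the gauge's weight, and sideways force was under 2 N, so there was no sign of jamming.
- **Grip and rest:** 35 N grip set, fingers 15.9 mm apart on the 16 mm handle, arm at rest.
- **Shutter and surroundings:** the pictures show the shutter still open and the crank knob at its stop. The round and ball gauges are still in the rack, and the mug, torch and caliper look undisturbed. The radio and earmuffs were outside or only partly in that last close-up.

**Deviations and disagreements:**
- **Lean corrected:** winding, and the moves down to the rack, left the tool leaning about 4°. I removed most of it by pushing the gripped gauge lightly (about 15 N) against its rack slot before lifting.
- **Slot reading:** one measurement was 8 mm off because the arm had not settled. With the arm still, the wrist camera agreed with the estimate I used to a pixel or two, and the fixed cameras to 2–4 mm.
- **Network errors:** it reported the yellow look-alike as the gauge and once labelled the held gauge "round_gauge"; I disregarded both.

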